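# Start the hob zone under the pressure cooker

## Task

Start the heat under the pressure cooker: of the two flat touch keys on the hob's control strip, press the one for the zone the cooker stands on (the left key works the left zone, the right key the right one) straight down until you feel about 6 newtons, keep it pressed for about half a second, then let go. Do not pound the key, do not press the other key, and leave the cooker and the colander where they are.

Things in the scene. Friction and masses are not known exactly. Their poses are not given: they have to be found in the camera images.
- key_left: Flat white membrane key, 36 x 36 mm, on the grey strip at the robot-side edge of a fixed 620 x 360 x 50 mm black glass hob; the one on the robot's left (+y). Works the left zone, whose centre is at x +175, y +115 mm from here. Origin: centre of its top, 53 mm above the counter, 3 mm above the glass; z up, y left along the strip. Springy: 1 mm per 4 N, stop at 2 mm (8 N); rises when let go.
- key_right: Flat white membrane key, 36 x 36 mm, on the grey strip at the robot-side edge of a fixed 620 x 360 x 50 mm black glass hob; the one on the robot's right, 80 mm from the left key. Works the right zone, whose centre is at x +175, y -115 mm from here. Origin: centre of its top, 53 mm above the counter; z up, y left along the strip. Springy: 1 mm per 4 N, stop at 2 mm (8 N).
- cooker: Closed aluminium pressure cooker, pot 200 mm across, 172 mm high to the black weight on top, long black handle reaching 250 mm from the axis, roughly away from the robot, short grip opposite. Stands on the left or the right zone of the hob, within 15 mm of its centre. Origin: centre of its underside; z up, x along the long handle.
- colander: Open steel colander, 200 mm across the rim, 85 mm high, round foot, two wire handles, empty, standing on the other zone. Origin: centre of its underside; z up.

How it is judged:
By the outcome, as a careful person would: the job done as asked, in the order asked, and still so for the second after the job is handed in, with the robot touching nothing.
It also fails if it takes over 32 s, if anything falls off the work surface, if the arm or the gripper's body presses on something with over 40 N, if the wrist force passes 120 N, or if a joint passes its speed limit or range.

## Robot

A 7-joint arm with a two-finger parallel gripper is mounted at the origin on the work surface. World frame = base frame: x ahead of the robot, y to its left, z up, the work surface at z = 0. Lengths are in mm, angles in rad, forces in N, time in s.
With the tool pointing down it reaches from about 425 to 875 mm from the base axis. Payload 4.7 kg.
Tool frame: the origin (TCP) lies on the centre line of the jaws, within the pads' length; the fingertips stand 22 mm ahead of it and the grasp point (between the pads) lies 3 mm ahead of it; y points along the fingers, z is the direction in which the jaws open and shut, and the axes are right-handed (so a half turn about y gives the same grasp; the last joint's range is limited). The gripper opens to 85 mm and grips with 20 to 120 N. Pads are 22 mm wide; open, the fingers measure 114 mm over their backs; the gripper's body (76 mm by 85 mm) begins 54 mm behind the grasp point. The pads swing forward as they close: fully open they stand 13 mm farther back than shut.
Start: joints at [1.231, 0.321, -0.07, 1.45, 0.023, 1.371, -0.057], TCP at [225.184, -609.766, 253.349] pointing down, gripper open.
Joint ranges: [-2.86, 2.86], [-0.3, 2.09], [-1.38, 1.24], [0.06, 2.45], [-1.56, 4.7], [0.09, 2.05], [-2.69, 2.69]. Speed limits (rad/s): [2.57, 2.57, 3.14, 3.14, 3.14, 3.14, 3.14].

## Interface

Orientations are given as a rotation vector (axis times angle).
In Python, from station import env, imaging gives the robot as it stands.
- The arm moves only by the tool send_rows, never from a script. Its argument "plan" is a list of rows, each an object of numbers: "tx", "ty", "tz": the shift along the tool's x, y, z in units of 40 mm (1.0 is 40 mm); "rx", "ry", "rz": the turn, a rotation vector about the tool's x, y, z in units of 6 degrees (1.0 is 6 degrees); "gripper": the gripper command: -1 is shut, 1 is fully open, values between are in proportion. A call has exactly 8 rows; each row shifts and turns the commanded pose from where the row before left it, along the tool's axes as they then stand; what a row does not reach is not made up. A row lasts 1/10 s, in which the tool goes at most 50 mm and 8.59 degrees, less where a joint would pass 70% of its speed; a pose out of reach is approached as far as the arm can. A call is refused whole if a number of a shift passes 1 or a number of a turn 1, either way. A call with a gripper value outside its range is refused whole. The fingers move at their own pace and stop on an object; "force" is the grip in N (left out, the last holds). Time passes only in rows, so rows that do not move let the fingers close, or fill a call up. It gives the time, the measured TCP pose, the force and the opening at its end, in the units of the state.
- env.get_state(): the state, without advancing time (a new reading comes with each control period).
- imaging.grab_frame(name): name is "side" or "top"; returns a dict with "img" (400x640x3 uint8, blue, green, red), "depth" (400x640 float32, mm along the optical axis (not along the pixel's ray), 0 where there is no reading), "vfov" (degrees; the focal length in pixels is half the picture's height over the tangent of half this angle, whatever the lens; pixels are square), "cx", "cy" (the principal point, pixels), "extrinsics" (4x4, takes a point from camera to world coordinates). Camera axes: x right, y down, z forward; pixel columns grow to the right and rows downward; lengths in mm; the calibration is good to about 2 mm. A picture is of the moment at which its call begins.
- env.finish_job(): hands the job in, once; it reports no verdict.
The state is a dict: "time_s": time; "joint_positions": joint angles; "dq": joint speeds; "joint_torque": joint torques, N m; "ee_pos": TCP position; "eef_rot": TCP orientation; "force": force on the tool from outside, world axes, zero at the start; "moment": the same for the moment, N m; "width": finger opening in mm.
Only numpy, scipy, OpenCV 4.12 (cv2) and the standard library are available. Lean on these libraries where they do the work, as an engineer would, in place of code of your own. Each camera call takes 0.05 s, during which the arm holds its last target.

## Working session

There is one attempt and no reset: what is moved stays moved. The work goes in short steps, Python scripts to look and compute and a tool call to move; the robot and the scene stay as the last step left them, time stands still between calls to the robot, and variables do not carry over. Pictures are saved under pics/ and viewed, and the job is handed in when it is done.

Besides the shell and the picture viewer there is one more tool, called after ">>>" in YAML: its name, and indented under it one key for each argument. send_rows: Moves the arm, as the interface text tells. Its arguments: {"type":"object","properties":{"plan":{"type":"array"},"force":{"type":"number"}},"required":["plan"]}

```bash
mkdir -p pics; python3 - <<'E'
from station import env, imaging
import cv2,numpy as np
print(env.get_state())
for n in("side","top"):
    f=imaging.grab_frame(n); cv2.imwrite(f"pics/{n}0.png",f["img"]); np.savez(f"{n}0.npz",**f)
    print(n,f["vfov"],f["cx"],f["cy"],f["extrinsics"])
E
```

```text
{'time_s': 0.0, 'joint_positions': array([ 1.23110747,  0.32178851, -0.07006383,  1.45167775,  0.0225755 ,
        1.37081245, -0.05690777]), 'dq': array([-0.00060262,  0.0001219 ,  0.00124964, -0.000236  , -0.00139863,
        0.0007634 , -0.00054847]), 'joint_torque': array([-4.49963045e-04, -4.93587148e+01, -3.82364122e-01, -3.14339733e+01,
        1.29760103e-02,  1.11615160e-02, -2.11016373e-05]), 'ee_pos': array([ 224.97227766, -609.28993858,  252.24431482]), 'eef_rot': array([-0.36314266,  2.03094715, -2.02712613]), 'force': array([-0.49632569,  0.21516264,  0.09416349]), 'moment': array([ 0.01086479,  0.08486495, -0.02309214]), 'width': 85.35419957196359}
side 49.139180615438676 317.1745041456778 192.38284353251913 [[ 6.89279885e-01 -5.03308553e-01  5.21127374e-01  2.55137028e+02]
 [-7.24487702e-01 -4.75575359e-01  4.98944533e-01 -3.38387353e+02]
 [-3.28771305e-03 -7.21462805e-01 -6.92445386e-01  6.05603937e+02]
 [ 0.00000000e+00  0.00000000e+00  0.00000000e+00  1.00000000e+00]]
top 44.937829869520144 323.92796140134163 199.265378569243 [[ 4.10467028e-03 -9.77757127e-01  2.09700147e-01  4.75983462e+02]
 [-9.99989796e-01 -4.40906449e-03 -9.84099641e-04  1.60631582e+01]
 [ 1.88679191e-03 -2.09693968e-01 -9.77765248e-01  8.84928921e+02]
 [ 0.00000000e+00  0.00000000e+00  0.00000000e+00  1.00000000e+00]]
```

View pics/top0.png

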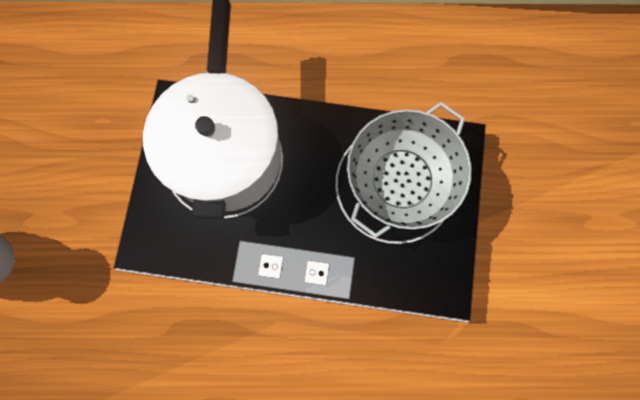

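View pics/side0.png

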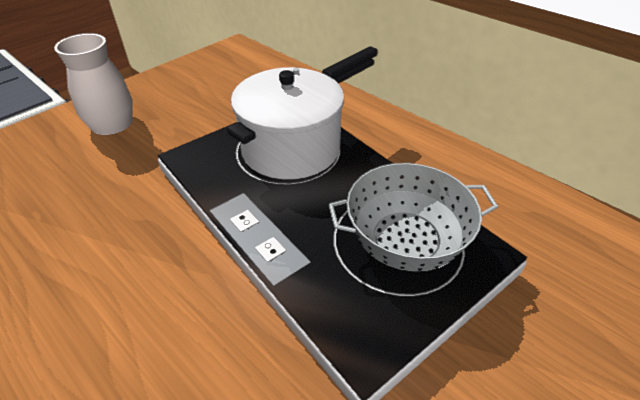

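The top view shows the cooker centred near (210,140), left of the colander at (410,170). The keys are at (270,266) and (317,272). Image left is +y, so the cooker is on the left zone and I need the left key.

```bash
cat > h.py <<'E'
import numpy as np,cv2
def ray(f,u,v,z):
    fl=200/np.tan(np.radians(float(f["vfov"])/2)); E=f["extrinsics"]
    d=E[:3,:3]@np.array([(u-f["cx"])/fl,(v-f["cy"])/fl,1]); o=E[:3,3]
    return o+d*(z-o[2])/d[2]
E
python3 - <<'E'
from h import *
from station import env
from scipy.spatial.transform import Rotation as R
for n,roi in(("top",(240,240,350,300)),("side",(215,195,300,275))):
    f=dict(np.load(f"{n}0.npz")); im=f["img"]
    x0,y0,x1,y1=roi
    m=np.zeros(im.shape[:2],np.uint8); m[y0:y1,x0:x1]=(im[y0:y1,x0:x1].min(2)>205)*255
    cs,_=cv2.findContours(m,cv2.RETR_EXTERNAL,cv2.CHAIN_APPROX_NONE)
    for c in cs:
        if cv2.contourArea(c)<100: continue
        r=cv2.minAreaRect(c); print(n,cv2.contourArea(c),r,ray(f,*r[0],53).round(1), np.round([ray(f,*p,53)[:2] for p in cv2.boxPoints(r)]).tolist())
    fl=200/np.tan(np.radians(float(f["vfov"])/2))
    d=f["depth"]; 
    for (u,v) in ([(270,275),(317,281),(210,180)] if n=="top" else [(233,222),(258,250),(290,95)]):
        z=d[v,u]; print((f["extrinsics"]@[ (u-f["cx"])/fl*z,(v-f["cy"])/fl*z,z,1])[:3].round(1))
s=env.get_state(); print(R.from_rotvec(s["eef_rot"]).as_matrix().round(3))
f=dict(np.load("top0.npz"))
for u,v in((116,269),(469,321),(485,125),(158,80)): print(ray(f,u,v,50).round(0))
E
```

```text
top 426.0 ((316.3785705566406, 272.28900146484375), (21.516094207763672, 21.744178771972656), 8.746162414550781) [527.1  27.6  53. ] [[512.0, 48.0], [548.0, 43.0], [543.0, 7.0], [506.0, 12.0]]
top 421.0 ((270.00579833984375, 265.46240234375), (21.4400634765625, 21.744178771972656), 8.746162414550781) [538.3 106.9  53. ] [[523.0, 127.0], [559.0, 123.0], [554.0, 86.0], [517.0, 91.0]]
[522.2 106.5  53.1]
[512.4  26.4  52.9]
[653.5 184.3 189.8]
side 359.0 ((269.7205810546875, 248.3676300048828), (18.178848266601562, 23.838302612304688), 59.036251068115234) [524.2  25.6  53. ] [[510.0, 46.0], [550.0, 41.0], [538.0, 6.0], [500.0, 11.0]]
side 292.0 ((243.9000244140625, 219.80001831054688), (15.65247631072998, 24.149534225463867), 63.43495178222656) [535.6 104.3  53. ] [[521.0, 125.0], [563.0, 118.0], [550.0, 84.0], [509.0, 91.0]]
[519.1 113.1  53.9]
[509.   36.7  53.1]
[713.3 165.9 193. ]
[[-0.938 -0.001  0.346]
 [-0.346  0.002 -0.938]
 [ 0.    -1.    -0.002]]
[531. 371.  50.]
[ 447. -229.   50.]
[ 795. -279.   50.]
[881. 325.  50.]
```

>>> send_rows:
  plan:
    - {"ry":-1,"gripper":-1}
    - {"ry":-1,"gripper":-1}
    - {"ry":-1,"gripper":-1}
    - {"ry":-1,"gripper":-1}
    - {"ry":-1,"gripper":-1}
    - {"ry":-1,"gripper":-1}
    - {"ry":-1,"gripper":-1}
    - {"ry":-1,"gripper":-1}
  force: 40

```text
$.plan[0]: bad value
```

>>> send_rows:
  plan:
    - {"ry":-1,"gripper":-1}
    - {"ry":-1,"gripper":-1}
    - {"ry":-0.28,"gripper":-1}
    - {"gripper":-1}
    - {"gripper":-1,"tx":-0.3,"tz":0.08}
    - {"gripper":-1,"tx":-0.6,"tz":0.17}
    - {"gripper":-1,"tx":-0.9,"tz":0.25}
    - {"gripper":-1,"tx":-0.9,"tz":0.25}

```text
$.plan[0]: bad value
```

>>> send_rows:
  plan:
    - {"tx":0,"ty":0,"tz":0,"rx":0,"ry":-1,"rz":0,"gripper":-1}
    - {"tx":0,"ty":0,"tz":0,"rx":0,"ry":-1,"rz":0,"gripper":-1}
    - {"tx":0,"ty":0,"tz":0,"rx":0,"ry":-1,"rz":0,"gripper":-1}
    - {"tx":0,"ty":0,"tz":0,"rx":0,"ry":-1,"rz":0,"gripper":-1}
    - {"tx":0,"ty":0,"tz":0,"rx":0,"ry":-1,"rz":0,"gripper":-1}
    - {"tx":0,"ty":0,"tz":0,"rx":0,"ry":-1,"rz":0,"gripper":-1}
    - {"tx":0,"ty":0,"tz":0,"rx":0,"ry":-1,"rz":0,"gripper":-1}
    - {"tx":0,"ty":0,"tz":0,"rx":0,"ry":-1,"rz":0,"gripper":-1}
  force: 40

```text
time_s: 0.9
ee_pos: [225.0, -609.5, 252.6]
eef_rot: [-1.008, 1.481, -1.479]
force: [0.9, -0.4, -0.6]
width: 0.2
```

```bash
python3 - <<'E'
from station import env
from scipy.spatial.transform import Rotation as R
s=env.get_state(); print(R.from_rotvec(s["eef_rot"]).as_matrix().round(3),s["joint_positions"].round(2))
E
```

```text
[[-0.366 -0.     0.931]
 [-0.931  0.001 -0.366]
 [-0.001 -1.    -0.001]] [ 1.32  0.33 -0.18  1.45  0.06  1.37  0.76]
```

>>> send_rows:
  plan:
    - {"tx":0,"ty":0,"tz":0,"rx":0,"ry":-1,"rz":0,"gripper":-1}
    - {"tx":0,"ty":0,"tz":0,"rx":0,"ry":-1,"rz":0,"gripper":-1}
    - {"tx":0,"ty":0,"tz":0,"rx":0,"ry":-0.25,"rz":0,"gripper":-1}
    - {"tx":-0.3,"ty":0,"tz":0.08,"rx":0,"ry":0,"rz":0,"gripper":-1}
    - {"tx":-0.6,"ty":0,"tz":0.17,"rx":0,"ry":0,"rz":0,"gripper":-1}
    - {"tx":-0.9,"ty":0,"tz":0.25,"rx":0,"ry":0,"rz":0,"gripper":-1}
    - {"tx":-0.9,"ty":0,"tz":0.25,"rx":0,"ry":0,"rz":0,"gripper":-1}
    - {"tx":-0.9,"ty":0,"tz":0.25,"rx":0,"ry":0,"rz":0,"gripper":-1}

```text
time_s: 1.7
ee_pos: [286.2, -470.6, 253.2]
eef_rot: [-1.137, 1.316, -1.315]
force: [-0.1, -0.8, -0.3]
width: 0.1
```

>>> send_rows:
  plan:
    - {"tx":-1,"ty":0,"tz":0.28,"rx":0,"ry":0,"rz":0,"gripper":-1}
    - {"tx":-1,"ty":0,"tz":0.28,"rx":0,"ry":0,"rz":0,"gripper":-1}
    - {"tx":-1,"ty":0,"tz":0.28,"rx":0,"ry":0,"rz":0,"gripper":-1}
    - {"tx":-1,"ty":0,"tz":0.28,"rx":0,"ry":0,"rz":0,"gripper":-1}
    - {"tx":-1,"ty":0,"tz":0.28,"rx":0,"ry":0,"rz":0,"gripper":-1}
    - {"tx":-1,"ty":0,"tz":0.28,"rx":0,"ry":0,"rz":0,"gripper":-1}
    - {"tx":-1,"ty":0,"tz":0.28,"rx":0,"ry":0,"rz":0,"gripper":-1}
    - {"tx":-1,"ty":0,"tz":0.28,"rx":0,"ry":0,"rz":0,"gripper":-1}

```text
time_s: 2.5
ee_pos: [419.9, -166.5, 253.2]
eef_rot: [-1.138, 1.315, -1.316]
force: [1.2, 0.6, -0.2]
width: -0.3
```

>>> send_rows:
  plan:
    - {"tx":-1,"ty":0,"tz":0.28,"rx":0,"ry":0,"rz":0,"gripper":-1}
    - {"tx":-1,"ty":0.2,"tz":0.28,"rx":0,"ry":0,"rz":0,"gripper":-1}
    - {"tx":-1,"ty":0.4,"tz":0.28,"rx":0,"ry":0,"rz":0,"gripper":-1}
    - {"tx":-1,"ty":0.4,"tz":0.28,"rx":0,"ry":0,"rz":0,"gripper":-1}
    - {"tx":-1,"ty":0.4,"tz":0.28,"rx":0,"ry":0,"rz":0,"gripper":-1}
    - {"tx":-1,"ty":0.4,"tz":0.28,"rx":0,"ry":0,"rz":0,"gripper":-1}
    - {"tx":-0.6,"ty":0.2,"tz":0.2,"rx":0,"ry":0,"rz":0,"gripper":-1}
    - {"tx":-0.2,"ty":0,"tz":0.07,"rx":0,"ry":0,"rz":0,"gripper":-1}

```text
time_s: 3.3
ee_pos: [534.7, 93.0, 172.0]
eef_rot: [-1.141, 1.314, -1.309]
force: [-0.6, 1.2, 0.5]
width: 0.4
```

```bash
python3 - <<'E'
from station import env, imaging
import cv2
from scipy.spatial.transform import Rotation as R
f=imaging.grab_frame("side"); cv2.imwrite("pics/side1.png",f["img"])
f=imaging.grab_frame("top"); cv2.imwrite("pics/top1.png",f["img"])
s=env.get_state(); M=R.from_rotvec(s["eef_rot"]).as_matrix(); print(s["ee_pos"],s["force"],M.round(3))
print(M.T@([536.9,105.6,75+10]-s["ee_pos"])/40)
E
```

```text
[535.47244762  90.50062066 173.20587564] [-1.06547722  0.11552144  1.61433946] [[-0.141 -0.001  0.99 ]
 [-0.99   0.    -0.141]
 [-0.    -1.    -0.001]]
[-0.37825363  2.20524449 -0.01618581]
```

View pics/side1.png

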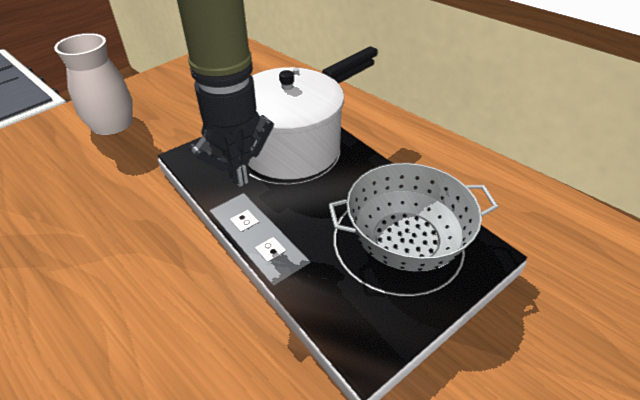

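View pics/top1.png

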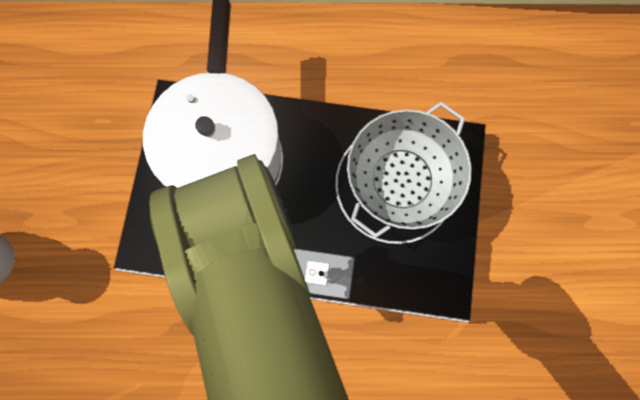

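The side view shows the closed fingertips above the left key, tips near (242,185) and key near (244,220). I'll check clearance to the cooker's short grip.

```bash
python3 - <<'E'
from h import *
t=dict(np.load("top0.npz"));s=dict(np.load("side0.npz"))
for z in(130,150,170,190): print(z,ray(t,210,216,z).round(),ray(s,240,132,z).round())
E
```

```text
130 [610. 196. 130.] [632. 218. 130.]
150 [606. 191. 150.] [616. 194. 150.]
170 [603. 186. 170.] [600. 171. 170.]
190 [599. 181. 190.] [584. 147. 190.]
```

>>> send_rows:
  plan:
    - {"tx":-0.2,"ty":0.2,"tz":0,"rx":0,"ry":0,"rz":0,"gripper":-1}
    - {"tx":-0.14,"ty":0.4,"tz":0,"rx":0,"ry":0,"rz":0,"gripper":-1}
    - {"tx":0,"ty":0.5,"tz":0,"rx":0,"ry":0,"rz":0,"gripper":-1}
    - {"tx":0,"ty":0.5,"tz":0,"rx":0,"ry":0,"rz":0,"gripper":-1}
    - {"tx":0,"ty":0.3,"tz":0,"rx":0,"ry":0,"rz":0,"gripper":-1}
    - {"tx":0,"ty":0.15,"tz":0,"rx":0,"ry":0,"rz":0,"gripper":-1}
    - {"tx":0,"ty":0,"tz":0,"rx":0,"ry":0,"rz":0,"gripper":-1}
    - {"tx":0,"ty":0,"tz":0,"rx":0,"ry":0,"rz":0,"gripper":-1}

```text
time_s: 4.2
ee_pos: [538.4, 102.4, 91.8]
eef_rot: [-1.137, 1.314, -1.315]
force: [0.1, 0.4, 0.5]
width: -0.4
```

```bash
python3 - <<'E'
from station import env, imaging
import cv2,numpy as np
from scipy.spatial.transform import Rotation as R
P=[];F=[]
for i in range(3):
    f=imaging.grab_frame("side"); s=env.get_state();P.append(s["ee_pos"]);F.append(s["force"])
print(np.array(P).round(1),np.array(F).round(2))
im=f["img"][120:300,150:350]; cv2.imwrite("pics/side2.png",cv2.resize(im,None,fx=4,fy=4,interpolation=cv2.INTER_CUBIC)[:600])
M=R.from_rotvec(s["eef_rot"]).as_matrix()
print(M.T@([536.9,105.6,75]-np.mean(P,0))/40)
E
```

```text
[[538.5 102.5  92.1]
 [538.6 102.5  92.2]
 [538.6 102.5  92.1]] [[ 0.35 -0.27 -0.46]
 [-0.31 -0.13  0.66]
 [-0.5   0.08  0.08]]
[-0.07037841  0.42816998 -0.05316826]
```

View pics/side2.png

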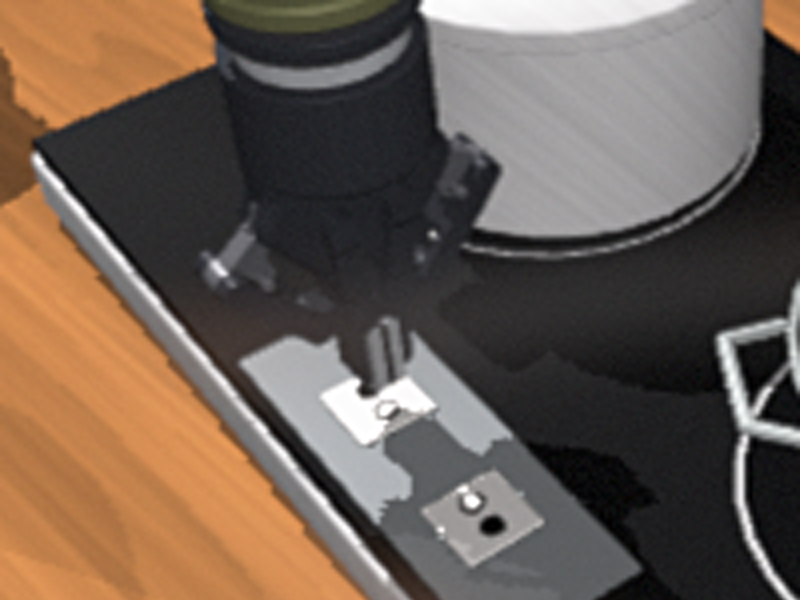

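The closed tips are over the left key, about 17 mm up. I'll go down slowly from here.

>>> send_rows:
  plan:
    - {"tx":-0.06,"ty":0.05,"tz":-0.03,"rx":0,"ry":0,"rz":0,"gripper":-1}
    - {"tx":0,"ty":0.08,"tz":0,"rx":0,"ry":0,"rz":0,"gripper":-1}
    - {"tx":0,"ty":0.08,"tz":0,"rx":0,"ry":0,"rz":0,"gripper":-1}
    - {"tx":0,"ty":0.06,"tz":0,"rx":0,"ry":0,"rz":0,"gripper":-1}
    - {"tx":0,"ty":0.04,"tz":0,"rx":0,"ry":0,"rz":0,"gripper":-1}
    - {"tx":0,"ty":0,"tz":0,"rx":0,"ry":0,"rz":0,"gripper":-1}
    - {"tx":0,"ty":0,"tz":0,"rx":0,"ry":0,"rz":0,"gripper":-1}
    - {"tx":0,"ty":0,"tz":0,"rx":0,"ry":0,"rz":0,"gripper":-1}

```text
time_s: 5.15
ee_pos: [537.2, 104.9, 79.0]
eef_rot: [-1.138, 1.314, -1.314]
force: [-0.1, 0.6, -0.1]
width: -0.3
```

>>> send_rows:
  plan:
    - {"tx":0,"ty":0.015,"tz":0,"rx":0,"ry":0,"rz":0,"gripper":-1}
    - {"tx":0,"ty":0.015,"tz":0,"rx":0,"ry":0,"rz":0,"gripper":-1}
    - {"tx":0,"ty":0.015,"tz":0,"rx":0,"ry":0,"rz":0,"gripper":-1}
    - {"tx":0,"ty":0.015,"tz":0,"rx":0,"ry":0,"rz":0,"gripper":-1}
    - {"tx":0,"ty":0.015,"tz":0,"rx":0,"ry":0,"rz":0,"gripper":-1}
    - {"tx":0,"ty":0,"tz":0,"rx":0,"ry":0,"rz":0,"gripper":-1}
    - {"tx":0,"ty":0,"tz":0,"rx":0,"ry":0,"rz":0,"gripper":-1}
    - {"tx":0,"ty":0,"tz":0,"rx":0,"ry":0,"rz":0,"gripper":-1}

```text
time_s: 5.95
ee_pos: [537.1, 104.9, 75.9]
eef_rot: [-1.138, 1.314, -1.314]
force: [-0.5, -0.7, -0.5]
width: -0.3
```

>>> send_rows:
  plan:
    - {"tx":0,"ty":0.01,"tz":0,"rx":0,"ry":0,"rz":0,"gripper":-1}
    - {"tx":0,"ty":0.01,"tz":0,"rx":0,"ry":0,"rz":0,"gripper":-1}
    - {"tx":0,"ty":0.01,"tz":0,"rx":0,"ry":0,"rz":0,"gripper":-1}
    - {"tx":0,"ty":0,"tz":0,"rx":0,"ry":0,"rz":0,"gripper":-1}
    - {"tx":0,"ty":0,"tz":0,"rx":0,"ry":0,"rz":0,"gripper":-1}
    - {"tx":0,"ty":0,"tz":0,"rx":0,"ry":0,"rz":0,"gripper":-1}
    - {"tx":0,"ty":0,"tz":0,"rx":0,"ry":0,"rz":0,"gripper":-1}
    - {"tx":0,"ty":0,"tz":0,"rx":0,"ry":0,"rz":0,"gripper":-1}

```text
time_s: 6.75
ee_pos: [537.1, 104.9, 74.7]
eef_rot: [-1.138, 1.314, -1.314]
force: [0.0, -0.5, 1.6]
width: -0.2
```

```bash
python3 - <<'E'
from station import env, imaging
for i in range(4):
    imaging.grab_frame("side"); s=env.get_state();print(s["ee_pos"][2],s["force"][2])
E
```

```text
74.73231584299464 0.6604541137827593
74.71772699613038 2.5283586460309357
74.72414402436199 2.5373150600200858
74.71515968636542 1.4773432094663226
```

Contact is at about 1.8 N. I need about 1.05 mm more to reach 6 N, then hold.

>>> send_rows:
  plan:
    - {"tx":0,"ty":0.009,"tz":0,"rx":0,"ry":0,"rz":0,"gripper":-1}
    - {"tx":0,"ty":0.009,"tz":0,"rx":0,"ry":0,"rz":0,"gripper":-1}
    - {"tx":0,"ty":0.009,"tz":0,"rx":0,"ry":0,"rz":0,"gripper":-1}
    - {"tx":0,"ty":0,"tz":0,"rx":0,"ry":0,"rz":0,"gripper":-1}
    - {"tx":0,"ty":0,"tz":0,"rx":0,"ry":0,"rz":0,"gripper":-1}
    - {"tx":0,"ty":0,"tz":0,"rx":0,"ry":0,"rz":0,"gripper":-1}
    - {"tx":0,"ty":0,"tz":0,"rx":0,"ry":0,"rz":0,"gripper":-1}
    - {"tx":0,"ty":0,"tz":0,"rx":0,"ry":0,"rz":0,"gripper":-1}

```text
time_s: 7.75
ee_pos: [537.1, 104.9, 73.8]
eef_rot: [-1.138, 1.314, -1.314]
force: [-1.9, -0.5, 4.6]
width: -0.4
```

```bash
python3 - <<'E'
from station import env, imaging
for i in range(2):
    imaging.grab_frame("side"); s=env.get_state();print(s["ee_pos"][2],s["force"][2])
E
```

```text
73.81391213389988 5.114681355857586
73.82072178078579 4.524781566408613
```

>>> send_rows:
  plan:
    - {"tx":0,"ty":0.007,"tz":0,"rx":0,"ry":0,"rz":0,"gripper":-1}
    - {"tx":0,"ty":0,"tz":0,"rx":0,"ry":0,"rz":0,"gripper":-1}
    - {"tx":0,"ty":0,"tz":0,"rx":0,"ry":0,"rz":0,"gripper":-1}
    - {"tx":0,"ty":0,"tz":0,"rx":0,"ry":0,"rz":0,"gripper":-1}
    - {"tx":0,"ty":0,"tz":0,"rx":0,"ry":0,"rz":0,"gripper":-1}
    - {"tx":0,"ty":-0.1,"tz":0,"rx":0,"ry":0,"rz":0,"gripper":-1}
    - {"tx":0,"ty":-0.2,"tz":0,"rx":0,"ry":0,"rz":0,"gripper":-1}
    - {"tx":0,"ty":-0.3,"tz":0,"rx":0,"ry":0,"rz":0,"gripper":-1}

```text
time_s: 8.65
ee_pos: [536.5, 104.9, 97.3]
eef_rot: [-1.139, 1.315, -1.313]
force: [-0.0, -0.4, -0.5]
width: -0.1
```

>>> send_rows:
  plan:
    - {"tx":0,"ty":-0.5,"tz":0,"rx":0,"ry":0,"rz":0,"gripper":-1}
    - {"tx":0,"ty":-0.6,"tz":0,"rx":0,"ry":0,"rz":0,"gripper":-1}
    - {"tx":0,"ty":-0.6,"tz":0,"rx":0,"ry":0,"rz":0,"gripper":-1}
    - {"tx":0,"ty":-0.6,"tz":0,"rx":0,"ry":0,"rz":0,"gripper":-1}
    - {"tx":0,"ty":-0.4,"tz":0,"rx":0,"ry":0,"rz":0,"gripper":-1}
    - {"tx":0,"ty":-0.2,"tz":0,"rx":0,"ry":0,"rz":0,"gripper":-1}
    - {"tx":0,"ty":0,"tz":0,"rx":0,"ry":0,"rz":0,"gripper":-1}
    - {"tx":0,"ty":0,"tz":0,"rx":0,"ry":0,"rz":0,"gripper":-1}

```text
time_s: 9.45
ee_pos: [536.6, 104.7, 212.5]
eef_rot: [-1.139, 1.315, -1.314]
force: [0.6, -0.5, -0.6]
width: 0.0
```

```bash
python3 - <<'E'
from station import env, imaging
import cv2
f=imaging.grab_frame("side"); cv2.imwrite("pics/side3.png",f["img"])
s=env.get_state();print(s["time_s"],s["ee_pos"],s["force"])
E
```

```text
9.5 [536.44042804 104.67396171 212.20015302] [ 0.0335233   0.67523772 -1.12458565]
```

View pics/side3.png

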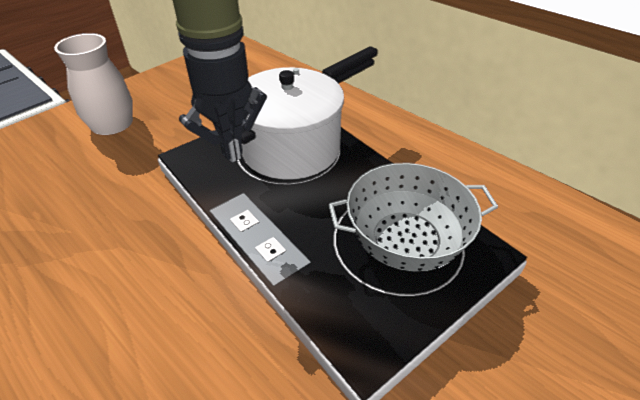

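The tool is clear of the hob at (233,155). The cooker (288,125) and colander (415,215) are where they were, and both keys look up and untouched at (244,220) and (270,248).

```bash
python3 -c "
from station import env
print(env.finish_job())"
```

```text
the job is handed in; nothing more can be done
None
```

I pressed the left key, since both cameras showed the cooker on the left zone, and handed the job in at about 9.5 s. I used closed fingertips, pressed straight down and lifted clear afterwards.

- **Force:** After first contact at about 1.8 N, my first push came up short: readings were 4.5–5.1 N, while the key's travel suggested about 5.4 N. I pushed 0.28 mm further without letting go. By the key's stiffness that should be about 6 N, but I took no reading at that depth, and force readings scatter by about ±1 N.
- **Hold time:** The key was held at about 5 N for 0.6 s, then at about 6 N for 0.4–0.5 s. That makes the total press nearer 1 s than half a second.
- **Final check:** After release, the tool was about 137 mm above the key and the force was back to noise level. By eye, the last side view showed the cooker and colander unmoved and the right key untouched. The hob shows no heat indicator in the pictures, so I couldn't confirm that the zone switched on.

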